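Line up the castle nut of a microscope arm pivot

ROBOT

A 6-joint arm with a two-finger parallel gripper is mounted at the origin on the work surface. World frame = base frame: x ahead of the robot, y to its left, z up, the work surface at z = 0. Lengths are in mm, angles in rad, forces in N, time in s.
With the tool pointing down it reaches from about 275 to 1000 mm from the base axis. Payload 8.4 kg.
Tool frame: the origin (TCP) lies where the fingers leave the gripper's body, on its centre line; the fingertips stand 73 mm ahead of it and the grasp point (between the pads) lies 54 mm ahead of it (grip_point_offset is the distance from the TCP to the grasp point, in mm); z points along the fingers, y is the direction in which the jaws open and shut (so a half turn about z gives the same grasp; the last joint's range is limited). The gripper opens to 85 mm and grips with 20 to 120 N. Pads are 22 mm wide; open, the fingers measure 114 mm over their backs; the gripper's body (76 mm by 85 mm) begins 54 mm behind the grasp point. The pads swing forward as they close: fully open they stand 13 mm farther back than shut.
Start: joints at [-1.34, 0.353, 1.633, -0, 1.155, -0.002], TCP at [144.188, -608.143, 303.881] pointing down, gripper open.
Joint ranges: [-2.63, 2.63], [-0.92, 2.1], [0.06, 2.66], [-1.3, 4.44], [0, 2.69], [-3.02, 3.02]. Speed limits (rad/s): [2.22, 2.22, 2.79, 3.14, 3.14, 3.14].

INTERFACE

Orientations are given as [roll, pitch, yaw] about the fixed x, y, z axes, in that order (R = Rz(yaw) Ry(pitch) Rx(roll)).
In Python, from rig import sense, grab_frame, sign_off, grip_point_offset gives the robot as it stands. The module is installed in compiled form; this text tells all that it offers.
- The arm moves only by the tool drive_tool, never from a script. Its argument "targets" is one flat list of numbers, 7 for each row, row after row: the shift along the tool's x, y, z in m, then the turn, a rotation vector about the tool's x, y, z in rad, then the opening, from 0 (shut) to 1 (fully open). In form: [tx, ty, tz, wx, wy, wz, grip, tx, ty, tz, wx, wy, wz, grip, ...]. A call has 1 to 12 rows; each row is the pose to reach, as a shift and turn from the pose commanded when the call began, along the tool's axes at that moment; what a row does not reach only later rows make up. A row lasts 1/12 s, in which the tool goes at most 41.7 mm and 7.16 degrees, less where a joint would pass 70% of its speed; a pose out of reach is approached as far as the arm can. A call with a gripper value outside its range is refused whole. The fingers move at their own pace and stop on an object; "force" is the grip in N (left out, the last holds). Time passes only in rows, so rows that repeat a pose let the fingers close. It gives the time, the measured TCP pose, the force and the opening at its end, in the units of the state.
- sense(): the state, without advancing time (a new reading comes with each control period).
- grab_frame(name): name is "scene" or "top" or "wrist"; returns a dict with "color" (480x640x3 uint8, blue, green, red), "vertical_fov" (degrees; the focal length in pixels is half the picture's height over the tangent of half this angle, whatever the lens; pixels are square), "cx", "cy" (the principal point, pixels), "k1" (the pictures are not rectified: a ray, as slopes to the right and down, at radius r is drawn at 1 + k1 r^2 times it, then the intrinsics apply), "world_from_camera" (4x4, takes a point from camera to world coordinates). Camera axes: x right, y down, z forward; pixel columns grow to the right and rows downward; lengths in mm; the calibration is good to about 2 mm. A picture is of the moment at which its call begins. There is no depth.
- sign_off(): hands the job in, once; it reports no verdict.
The state is a dict: "clock": time; "qpos": joint angles; "qvel": joint speeds; "joint_efforts": joint torques, N m; "eef_pos": TCP position; "tcp_rot": TCP orientation; "contact_force": force on the tool from outside, world axes, zero at the start; "wrist_torque": the same for the moment, N m; "opening": opening from 0.0 (shut) to 1.0 (fully open).
Only numpy, scipy, OpenCV 4.12 (cv2) and the standard library are available. Lean on these libraries where they do the work, as an engineer would, in place of code of your own. Each camera call takes 0.05 s, during which the arm holds its last target. There are 200 camera calls.

TASK

One of the two pivot brackets on the microscope bench carries a castle nut, a square nut with four slots in its top, that is still loose. Turn it clockwise (seen from above) until it is tight and then a little further, until the first slot that comes round lines up with the cotter hole in its stud, and stop there without going past. Leave the plain nut on the other bracket as it is, and let go.

Things in the scene. Friction and masses are not known exactly. Their poses are not given: they have to be found in the camera images.
- castle_nut (a joint): Turn of the castle nut, rad, growing clockwise seen from above. Below 0 loose (starts -0.8 to -0.3), 0 just tight, 0.44 a slot exactly in line with the cotter hole: the first slot to come into line clockwise from the start. Slots lie 1.57 rad apart. Turns stiffly (0.4 to 0.6 N m, stiffer as it goes), stays where left, keeps its height; hard stops at -0.95 and 1.1.
- castle_nut_middle (a point): Middle of the nut's square part, on its axis, 49 mm above the bench; turns with it. Bright metal, 42 x 42 mm, sides square to x and y (z up), 38 to 60 mm above the bench; four corner blocks rise flush to 72 mm, leaving slots 12 mm wide along x and y. Below: round boss 36 mm across on a fixed grey-painted plate 140 x 84 x 14 mm, with bolt heads to 20 mm at its corners. Grip two opposite sides.
- cotter_hole (a point): Middle of the cotter hole, on the nut's axis 66 mm above the bench, fixed to the bracket. The 6 mm hole runs level through the dark 18 mm stud along this point's x, which is also the long direction of the base plate; a bright line scored across the stud's top (80 mm above the bench) shows the same direction. z is up.
- plain_nut (a joint): Turn of the nut on the other bracket, rad, clockwise, 0 at the start: same base plate and stud, but a plain 42 x 42 x 22 mm square bright metal nut with no slots, and no line on the stud. Already tight; to be left alone.
Not all that is in view belongs to the job. What is shaped like the part that bears castle_nut but blue, pink or purple is not meant.

How it is judged (in metres and radians):
At the end, for the whole second after the job is handed in: The castle nut is past tight and its slot lies within 0.20 rad (11 degrees) of the cotter hole's direction (joint between 0.24 and 0.64), at rest (value of joint castle_nut between 0.24 and 0.64 rad and velocity of joint castle_nut between -0.05 and 0.05 rad/s); the robot touches nothing.
It fails at once if the castle nut is turned well past the line-up (more than 0.30 rad, 17 degrees, beyond it) (value of joint castle_nut above 0.74 rad).
It fails at once if the plain nut is turned by more than 0.1 rad (6 degrees) (value of joint plain_nut above 0.1 rad or value of joint plain_nut below -0.1 rad).
It also fails if it takes over 29 s, if anything falls off the work surface, if the arm or the gripper's body presses on something with over 40 N, if the wrist force passes 120 N, or if a joint passes its speed limit or range.

## Working session

There is one attempt and no reset: what is moved stays moved. The work goes in short steps, Python scripts to look and compute and a tool call to move; the robot and the scene stay as the last step left them, time stands still between calls to the robot, and variables do not carry over. Pictures are saved under pics/ and viewed, about 8 in all and at most 12, crops included, and the job is handed in when it is done.

Besides the shell and the picture viewer there is one more tool, called after "Emit:" by a JSON object that holds its "op" and its "data", one argument or row to a line. drive_tool: Moves the arm, as the interface text tells. Its arguments: {"type":"object","properties":{"targets":{"type":"array"},"force":{"type":"number"}},"required":["targets"]}

```bash
mkdir -p pics
cat > h.py <<'E'
import numpy as np, cv2
from rig import *
from scipy.spatial.transform import Rotation as R
def und(f,u,v):
    F=240/np.tan(np.radians(f["vertical_fov"])/2)
    p=np.array([(u-f["cx"])/F,(v-f["cy"])/F]); q=p.copy()
    for _ in range(30): q=p/(1+f["k1"]*(q@q))
    return q
def ray(f,u,v,z):
    T=np.array(f["world_from_camera"]); d=T[:3,:3]@np.append(und(f,u,v),1); o=T[:3,3]
    return o+d*(z-o[2])/d[2]
def proj(f,P):
    T=np.array(f["world_from_camera"]); c=T[:3,:3].T@(np.array(P)-T[:3,3]); s=c[:2]/c[2]
    F=240/np.tan(np.radians(f["vertical_fov"])/2)
    return s*(1+f["k1"]*(s@s))*F+[f["cx"],f["cy"]]
E
python3 - <<'E'
from h import *
s=sense(); print(s["clock"],s["eef_pos"],s["tcp_rot"],s["opening"],grip_point_offset() if callable(grip_point_offset) else grip_point_offset)
for n in ("top","scene"):
    f=grab_frame(n); cv2.imwrite(f"pics/{n}0.png",f["color"]); print(n,f["vertical_fov"],f["k1"],np.round(f["world_from_camera"],2).tolist())
    np.save(f"{n}0.npy",f,allow_pickle=True)
E
```

```text
0.0 [ 144.10665754 -607.76713657  303.16355235] [-3.14019467e+00 -1.73626576e-06  2.32827607e-01] 1.0018870452592488 53.900000000000006
top 48.39433738953671 0.007587498726512445 [[0.02, -0.99, 0.14, 307.03], [-1.0, -0.02, 0.02, -170.53], [-0.02, -0.14, -0.99, 1184.55], [0.0, 0.0, 0.0, 1.0]]
scene 48.767543213904005 -0.07645627382012328 [[0.6, 0.45, -0.67, 1303.42], [0.8, -0.36, 0.48, -761.0], [-0.02, -0.82, -0.57, 813.92], [0.0, 0.0, 0.0, 1.0]]
```

View pics/top0.png

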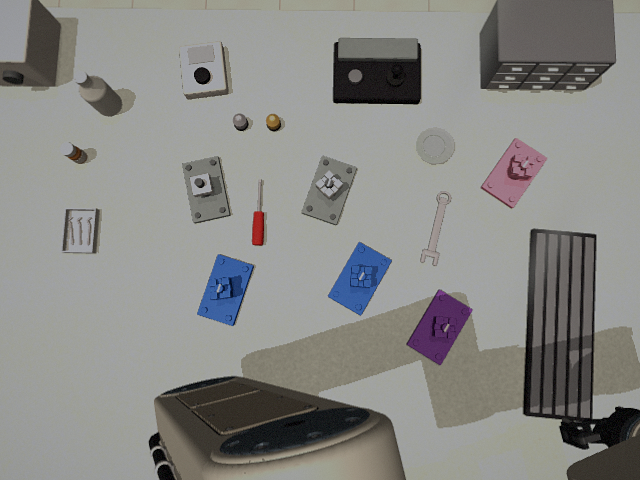

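View pics/scene0.png

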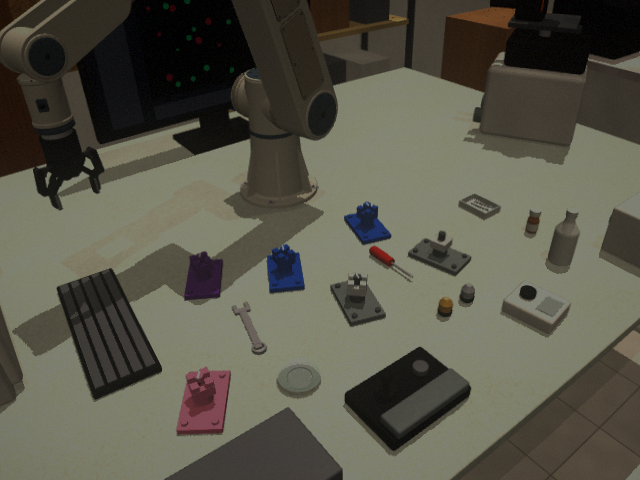

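Top view: there are two grey-plate brackets. The one at (330,183) carries a slotted nut, so it fits. The one at (203,185) has a plain unslotted nut. The blue (221,289; 362,277), purple (443,328) and pink (522,165) ones are excluded by colour. I'll confirm this in an enlarged crop and measure there.

Run:
```python
from h import *
f=np.load("top0.npy",allow_pickle=True).item(); g=np.load("scene0.npy",allow_pickle=True).item()
a=f["color"]; hsv=cv2.cvtColor(a,cv2.COLOR_BGR2HSV)
x0,y0=290,145; c=a[y0:y0+90,x0:x0+80]
print("px rgb", a[205,322],a[165,312],a[183,322],a[150,300])
gr=c.mean(2)
# plate = darker than bench
m=((gr<150)).astype(np.uint8); m=cv2.morphologyEx(m,cv2.MORPH_CLOSE,np.ones((9,9)))
cs,_=cv2.findContours(m,cv2.RETR_EXTERNAL,cv2.CHAIN_APPROX_NONE); k=max(cs,key=cv2.contourArea)
W=np.array([ray(f,p[0][0]+x0,p[0][1]+y0,14)[:2] for p in k]).astype(np.float32)
r=cv2.minAreaRect(W); print("plate",r)
b=cv2.boxPoints(r); L=[b[1]-b[0],b[2]-b[1]]; l=max(L,key=np.linalg.norm); print("long axis deg",np.degrees(np.arctan2(l[1],l[0]))%180)
bc=((gr>165)).astype(np.uint8)
A=cv2.resize(c,None,fx=5,fy=5,interpolation=cv2.INTER_CUBIC)
P=proj(g,[*r[0],66]); print("scene px",P); u,v=P.astype(int)
B=cv2.resize(g["color"][v-45:v+45,u-40:u+40],None,fx=5,fy=5,interpolation=cv2.INTER_CUBIC)
cv2.imwrite("pics/crop.png",np.hstack([A,B]))
```

```text
px rgb [114 122 121] [163 163 162] [172 167 166] [158 163 161]
plate ((581.4833984375, -158.22145080566406), (88.70802307128906, 143.04554748535156), 71.84515380859375)
long axis deg 161.84515
scene px [356.4796351  280.35524316]
```

View pics/crop.png

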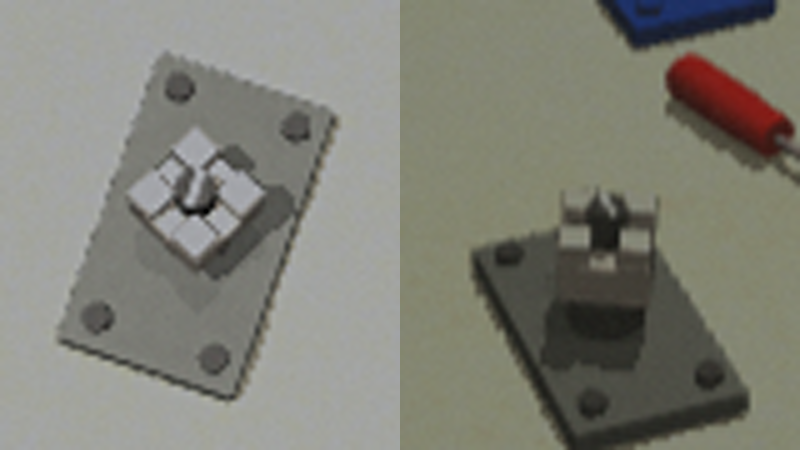

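Confirmed: bright slotted nut on the grey plate, with the scored line on the stud along the plate. Its slots are about 45° to the image, so it needs roughly 60° clockwise. Next I'll measure the nut.

```bash
cat > meas.py <<'E'
from h import *
import sys
def rect(f,k,z):
    W=np.array([ray(f,u,v,z)[:2] for u,v in k]).astype(np.float32); r=cv2.minAreaRect(W)
    return np.round(r[0],1),np.round(r[1],1),round(r[2]%90,1)
E
python3 - <<'E'
from meas import *
f=np.load("top0.npy",allow_pickle=True).item(); a=f["color"].mean(2)
x0,y0=312,165;c=a[y0:y0+40,x0:x0+36]
for t in (165,175,185):
    m=(c>t).astype(np.uint8); n,l,st,_=cv2.connectedComponentsWithStats(cv2.morphologyEx(m,cv2.MORPH_CLOSE,np.ones((3,3))))
    i=1+np.argmax(st[1:,4]); v,u=np.where(l==i); print(t,st[i],rect(f,np.c_[u+x0,v+y0],72))
# bolts from crop, z=20
b=[(179,88),(297,127),(97,317),(214,360)]
B=np.array([ray(f,290+u/5-.4,145+v/5-.4,20)[:2] for u,v in b]); print(B.round(1),B.mean(0))
d=(B[0]-B[2]+B[1]-B[3]);print("plate axis",np.degrees(np.arctan2(d[1],d[0])))
n=[(195,125),(268,190),(200,270),(130,195)]
N=np.array([ray(f,290+u/5-.4,145+v/5-.4,72)[:2] for u,v in n]);print(N.round(1),N.mean(0), np.linalg.norm(N-np.roll(N,1,0),axis=1))
e=N[0]-N[1];print("edge",np.degrees(np.arctan2(e[1],e[0])))
s=sense();print(np.degrees(s["tcp_rot"]))
w=grab_frame("wrist");print(np.round(np.array(w["world_from_camera"]),2).tolist(),w["vertical_fov"])
E
```

```text
165 [  5   6  25  25 230] (array([ 581.1, -157.6]), array([40.9, 39.6]), 45.3)Traceback (most recent call last):
  File "<stdin>", line 6, in <module>
    return _wrapfunc(a, 'argmax', axis=axis, out=out, **kwds)
    return bound(*args, **kwds)
ValueError: attempt to get argmax of an empty sequence
```

Emit:
{"op": "drive_tool", "data": {
  "targets": [0.03,-0.019,0.004,0,0,-0.03,1,0.06,-0.038,0.008,0,0,-0.06,1,0.09,-0.057,0.012,0,0,-0.1,1,0.12,-0.076,0.016,0,0,-0.13,1,0.15,-0.095,0.02,0,0,-0.16,1,0.18,-0.114,0.024,0,0,-0.19,1,0.21,-0.133,0.028,0,0,-0.22,1,0.24,-0.152,0.03,0,0,-0.25,1,0.27,-0.171,0.032,0,0,-0.28,1,0.3,-0.19,0.034,0,0,-0.31,1,0.33,-0.209,0.036,0,0,-0.34,1,0.36,-0.229,0.04,0,0,-0.38,1]
}}

```text
clock: 1.1
eef_pos: [442.7, -300.9, 263.9]
tcp_rot: [3.141, -0.0, 0.614]
contact_force: [0.6, -0.0, -0.0]
opening: 1.002
```

```bash
cat >> h.py <<'E'
def shift(P,yaw):
    s=sense(); M=R.from_euler('xyz',s["tcp_rot"]); T=R.from_euler('xyz',[np.pi,0,np.radians(yaw)])
    print("t",s["clock"],"pos",s["eef_pos"].round(1),"rpy",np.degrees(s["tcp_rot"]).round(2),"F",np.round(s["contact_force"],1),"q",np.round(s["qpos"],2))
    print("shift",M.inv().apply(np.array(P)-s["eef_pos"]).round(1),"rot",(M.inv()*T).as_rotvec().round(3))
E
python3 -c "
from h import *; shift([581,-158,240],45.3)"
```

```text
t 1.1 pos [ 442.7 -300.9  263.9] rpy [ 1.7998e+02 -1.0000e-02  3.5180e+01] F [ 0.6 -0.  -0. ] q [-0.6   0.26  1.86 -0.    1.02  0.36]
shift [195.4 -37.1  23.9] rot [ 0.    -0.    -0.177]
```

Emit:
{"op": "drive_tool", "data": {
  "targets": [0.03,-0.006,0.004,0,0,-0.03,1,0.06,-0.011,0.008,0,0,-0.06,1,0.09,-0.017,0.012,0,0,-0.09,1,0.12,-0.023,0.016,0,0,-0.12,1,0.15,-0.028,0.02,0,0,-0.15,1,0.175,-0.033,0.022,0,0,-0.17,1,0.19,-0.036,0.024,0,0,-0.177,1,0.195,-0.037,0.024,0,0,-0.177,1,0.195,-0.037,0.024,0,0,-0.177,1,0.195,-0.037,0.024,0,0,-0.177,1]
}}

```text
clock: 1.93
eef_pos: [579.2, -160.4, 239.7]
tcp_rot: [-3.141, 0.001, 0.789]
contact_force: [-0.7, 0.4, -0.2]
opening: 1.0
```

```bash
python3 -c "
from h import *; shift([581,-158,106],45.3)
f=grab_frame('wrist');np.save('w1.npy',f,allow_pickle=True);a=f['color'].copy()
print(f['vertical_fov'],np.round(f['world_from_camera'],2).tolist(),proj(f,[581,-158,80]))
cv2.imwrite('pics/w1.png',a)"
```

```text
t 1.9333 pos [ 579.2 -160.4  239.7] rpy [-1.7997e+02  4.0000e-02  4.5230e+01] F [-0.7  0.4 -0.2] q [-0.27  0.38  1.74 -0.    1.01  0.51]
shift [  3.1  -0.4 133.7] rot [-0.     0.001 -0.001]
58.2414648309041 [[0.71, -0.67, -0.21, 633.31], [-0.7, -0.68, -0.22, -105.09], [-0.0, 0.3, -0.95, 309.24], [0.0, 0.0, 0.0, 1.0]] [319.33607181 238.00415078]
```

View pics/w1.png

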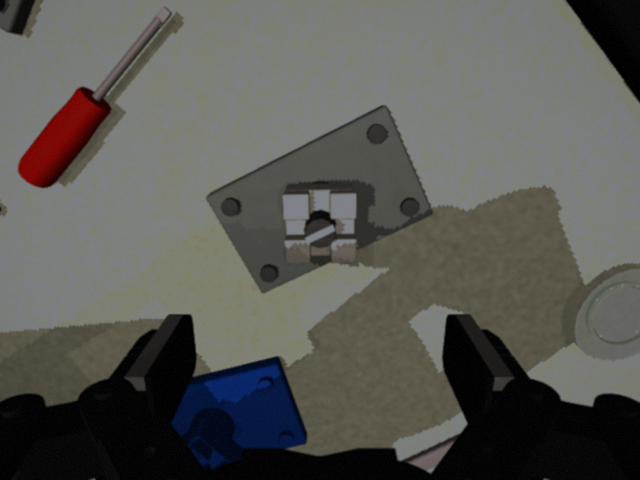

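Wrist view: the nut is square to the jaws, the stud is at (320,233), and the bolts are at (376,133), (231,206), (410,207), (269,272). The scored line runs along the plate.

Run:
```python
from meas import *
f=np.load("w1.npy",allow_pickle=True).item(); a=f["color"].mean(2)
B=np.array([ray(f,u,v,20)[:2] for u,v in [(376.5,133.5),(231.5,206.5),(410,207),(269,272)]]);
d=B[0]-B[1]+B[2]-B[3]; print("bolts mean",B.mean(0).round(1),"plate axis",np.degrees(np.arctan2(d[1],d[0])).round(1), "sizes",np.linalg.norm(B[0]-B[1]),np.linalg.norm(B[0]-B[2]))
x0,y0=270,178;c=a[y0:y0+95,x0:x0+100]
m=(c>125).astype(np.uint8); m=cv2.morphologyEx(m,cv2.MORPH_OPEN,np.ones((3,3)))
n,l,st,ce=cv2.connectedComponentsWithStats(m)
for i in range(1,n):
    if st[i,4]>100: 
        v,u=np.where(l==i); print(st[i,:4]+[x0,y0,0,0],ray(f,*(ce[i]+[x0,y0]),72)[:2].round(1),rect(f,np.c_[u+x0,v+y0],72))
s=ray(f,320,233.5,80);print("stud",s)
```

```text
bolts mean [ 584.  -156.1] plate axis -18.4 sizes 109.84722127916042 55.60095630002511
[315 192  14  18] [ 595.9 -144.7] (array([ 595.7, -144.9]), array([9.8, 7.3]), 45.2)
[332 195  23  23] [ 602.1 -155.6] (array([ 602.1, -155.8]), array([12.8, 12.5]), 45.7)
[284 196  24  23] [ 582.6 -137.1] (array([ 582.5, -137.3]), array([12.8, 13. ]), 45.2)
[287 221  17  13] [ 574.  -145.1] (array([ 573.9, -145.3]), array([7.2, 9.2]), 45.2)
[343 220  10  13] [ 596.2 -166.3] (array([ 595.7, -166.1]), array([7.3, 5.1]), 46.6)
[307 227  26  15] [ 581.  -158.2] (array([ 580.9, -158.2]), array([ 2.9, 16.7]), 72.8)
stud [ 583.1218058  -156.38595437   80.        ]
```

```bash
python3 -c "
from h import *; shift([583,-156,104],45.6)"
```

```text
t 1.9833 pos [ 579.  -160.7  239.9] rpy [-1.7998e+02  4.0000e-02  4.5190e+01] F [0.1 0.4 0.2] q [-0.27  0.38  1.74 -0.    1.01  0.51]
shift [  6.2  -0.5 135.9] rot [-0.     0.001 -0.007]
```

Emit:
{"op": "drive_tool", "data": {
  "targets": [0.003,0,0.02,0,0,-0.007,1,0.006,0,0.04,0,0,-0.007,1,0.006,0,0.06,0,0,-0.007,1,0.006,0,0.08,0,0,-0.007,1,0.006,0,0.095,0,0,-0.007,1,0.006,0,0.11,0,0,-0.007,1,0.006,0,0.12,0,0,-0.007,1,0.006,0,0.129,0,0,-0.007,1,0.006,0,0.136,0,0,-0.007,1,0.006,0,0.136,0,0,-0.007,1,0.006,0,0.136,0,0,-0.007,1]
}}

```text
clock: 2.9
eef_pos: [584.1, -155.8, 104.0]
tcp_rot: [-3.142, 0.0, 0.796]
contact_force: [-0.2, -0.5, 0.6]
opening: 1.004
```

```bash
python3 -c "
from h import *; shift([583,-156,104],45.6)
f=grab_frame('wrist');cv2.imwrite('pics/w2.png',f['color'])"
```

```text
t 2.9 pos [ 584.1 -155.8  104. ] rpy [-180.      0.     45.64] F [-0.2 -0.5  0.6] q [-0.26  0.57  1.81 -0.    0.76  0.51]
shift [-0.9 -0.7  0. ] rot [-0.     0.     0.001]
```

View pics/w2.png

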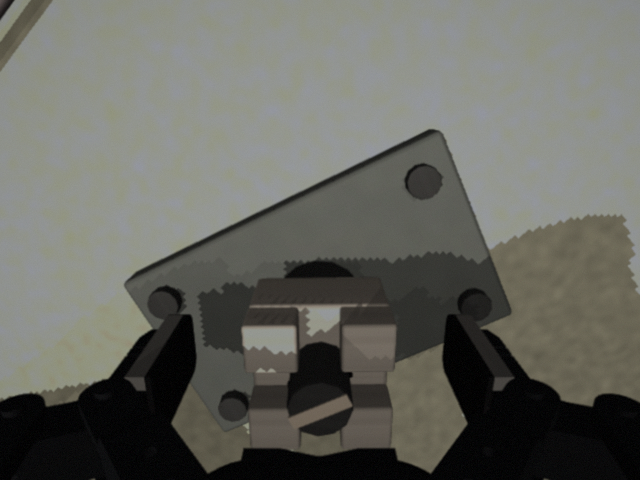

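The jaws (inner edges at about 193 and 445, middle 319) straddle the nut (243–396, middle 319), square and centred. I'll close now.

Emit:
{"op": "drive_tool", "data": {
  "targets": [0,0,0,0,0,0,0.3,0,0,0,0,0,0,0.3,0,0,0,0,0,0,0.3,0,0,0,0,0,0,0.3,0,0,0,0,0,0,0.3,0,0,0,0,0,0,0.3,0,0,0,0,0,0,0.3,0,0,0,0,0,0,0.3,0,0,0,0,0,0,0.3,0,0,0,0,0,0,0.3],
  "force": 90
}}

```text
clock: 3.78
eef_pos: [584.4, -155.7, 104.6]
tcp_rot: [3.141, -0.0, 0.797]
contact_force: [-1.2, 0.4, 5.5]
opening: 0.476
```

```bash
python3 -c "
from h import *; shift([583,-156,104],45.6); s=sense();print(s['opening'],s['wrist_torque'])"
```

```text
t 3.7833 pos [ 584.4 -155.7  104.6] rpy [ 1.7995e+02 -2.0000e-02  4.5680e+01] F [-1.2  0.4  5.5] q [-0.26  0.57  1.81 -0.    0.76  0.51]
shift [-1.2 -0.8  0.6] rot [ 0.001 -0.     0.001]
0.4757959481247889 [-0.06843769  0.19459416  0.15766483]
```

Emit:
{"op": "drive_tool", "data": {
  "targets": [0,0,0,0,0,0.04,0.2,0,0,0,0,0,0.09,0.2,0,0,0,0,0,0.14,0.2,0,0,0,0,0,0.19,0.2,0,0,0,0,0,0.24,0.2,0,0,0,0,0,0.29,0.2,0,0,0,0,0,0.34,0.2,0,0,0,0,0,0.39,0.2,0,0,0,0,0,0.44,0.2,0,0,0,0,0,0.49,0.2,0,0,0,0,0,0.53,0.2,0,0,0,0,0,0.55,0.2]
}}

```text
clock: 4.78
eef_pos: [584.7, -156.2, 104.6]
tcp_rot: [3.14, -0.001, 0.246]
contact_force: [-0.5, -3.6, 4.7]
opening: 0.476
```

```bash
python3 -c "
from h import *; shift([583,-156,104],-18.4); s=sense();print(s['opening'],s['wrist_torque'])
f=grab_frame('wrist');cv2.imwrite('pics/w3.png',f['color'])"
```

```text
t 4.7833 pos [ 584.7 -156.2  104.6] rpy [ 1.799e+02 -7.000e-02  1.410e+01] F [-0.5 -3.6  4.7] q [-0.26  0.57  1.81 -0.    0.76  1.06]
shift [-1.6 -0.6  0.6] rot [ 0.001 -0.002  0.567]
0.47636305822011765 [-0.62744939  0.08331818  0.4648729 ]
```

View pics/w3.png

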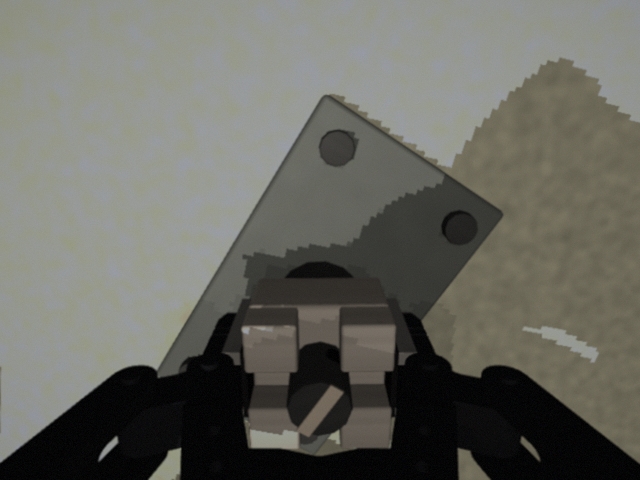

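The nut follows the gripper without slip: it is still square in the frame, and the scored line swings towards the slot. About 0.57 rad remains, so I'll turn 0.565.

Emit:
{"op": "drive_tool", "data": {
  "targets": [0,0,0,0,0,0.04,0.2,0,0,0,0,0,0.09,0.2,0,0,0,0,0,0.14,0.2,0,0,0,0,0,0.19,0.2,0,0,0,0,0,0.24,0.2,0,0,0,0,0,0.29,0.2,0,0,0,0,0,0.34,0.2,0,0,0,0,0,0.39,0.2,0,0,0,0,0,0.44,0.2,0,0,0,0,0,0.49,0.2,0,0,0,0,0,0.54,0.2,0,0,0,0,0,0.565,0.2]
}}

```text
clock: 5.83
eef_pos: [584.7, -156.8, 104.6]
tcp_rot: [3.14, -0.002, -0.319]
contact_force: [-0.9, -8.5, 5.5]
opening: 0.484
```

Emit:
{"op": "drive_tool", "data": {
  "targets": [0,0,0,0,0,0,0.2,0,0,0,0,0,0,0.2]
}}

```text
clock: 6.0
eef_pos: [584.7, -156.8, 104.6]
tcp_rot: [3.14, -0.002, -0.318]
contact_force: [-0.7, -8.3, 5.3]
opening: 0.482
```

```bash
python3 -c "
from h import *; shift([583,-156,104],-18.4); s=sense();print(s['opening'],s['wrist_torque'])
f=grab_frame('wrist');cv2.imwrite('pics/w4.png',f['color'])"
```

```text
t 6.0 pos [ 584.7 -156.8  104.6] rpy [ 1.7993e+02 -1.2000e-01 -1.8190e+01] F [-0.7 -8.3  5.3] q [-0.26  0.57  1.81 -0.    0.76  1.63]
shift [-1.9 -0.2  0.6] rot [ 0.001 -0.002  0.004]
0.48230572906981783 [-1.32072668  0.30363052 -0.11599744]
```

View pics/w4.png

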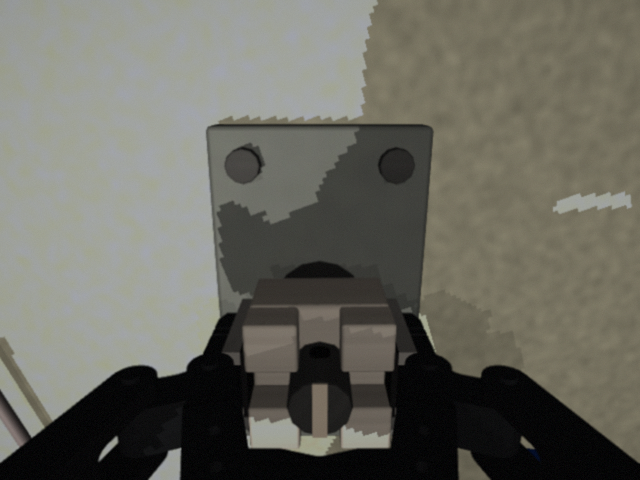

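Aligned: the scored line is vertical in the slot, and the cotter hole shows in the slot at (320,352). I'll open and rise.

Emit:
{"op": "drive_tool", "data": {
  "targets": [0,0,0,0,0,0,1,0,0,0,0,0,0,1,0,0,0,0,0,0,1,0,0,0,0,0,0,1,0,0,0,0,0,0,1,0,0,0,0,0,0,1,0,0,0,0,0,0,1,0,0,0,0,0,0,1]
}}

```text
clock: 6.72
eef_pos: [584.1, -155.5, 103.9]
tcp_rot: [-3.142, 0.0, -0.318]
contact_force: [0.0, -0.7, 1.0]
opening: 1.002
```

Emit:
{"op": "drive_tool", "data": {
  "targets": [0,0,-0.01,0,0,0,1,0,0,-0.025,0,0,0,1,0,0,-0.045,0,0,0,1,0,0,-0.065,0,0,0,1,0,0,-0.085,0,0,0,1,0,0,-0.105,0,0,0,1,0,0,-0.12,0,0,0,1,0,0,-0.13,0,0,0,1,0,0,-0.136,0,0,0,1,0,0,-0.136,0,0,0,1,0,0,-0.136,0,0,0,1]
}}

```text
clock: 7.63
eef_pos: [583.9, -155.5, 239.6]
tcp_rot: [-3.142, 0.0, -0.318]
contact_force: [-0.4, 0.8, 0.6]
opening: 0.996
```

```bash
python3 -c "
from h import *; shift([583,-156,240],-18.4); s=sense();print(s['opening'],s['wrist_torque'])
f=grab_frame('wrist');cv2.imwrite('pics/w5.png',cv2.resize(f['color'][60:310,190:450],None,fx=2.2,fy=2.2))"
```

```text
t 7.6333 pos [ 583.9 -155.5  239.6] rpy [-1.800e+02  1.000e-02 -1.823e+01] F [-0.4  0.8  0.6] q [-0.26  0.39  1.74  0.    1.02  1.63]
shift [-0.7  0.7 -0.4] rot [-0.     0.     0.003]
0.9963951507885083 [-0.01653983 -0.02521655 -0.01663764]
```

View pics/w5.png

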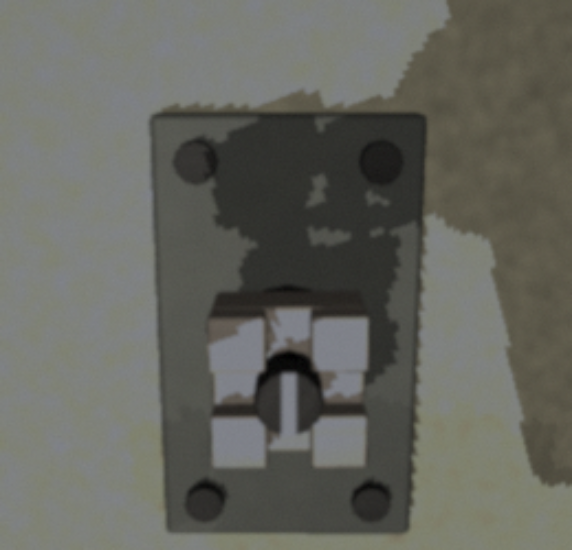

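The crop shows the nut square with the plate and its slot in line with the scored line at (289,400). The gripper is clear with no contact force, so I'm handing in.

```bash
python3 -c "
from rig import *; print(sign_off())"
```

```text
the job is handed in; nothing more can be done
None
```

I turned the castle nut on the grey-plate bracket about 1.115 rad clockwise in one grip. I then opened the gripper, raised it 136 mm clear and handed the job in at about 7.6 s; no verdict was reported.

- **Alignment:** The last wrist picture shows the slot in line with the scored line and the plate's long side. My estimate is within 1–2°, against the 11° allowed.
- **Slip:** None seen. The nut stayed square in the jaws throughout.
- **Contact:** The force reading after letting go was under 1 N, which is sensor noise.
- **Plain nut:** I never went near it, and I did not take a separate picture of it at the end.
- **Disagreement:** The overhead and wrist pictures placed the nut about 3 mm apart. I used the wrist measurement, and the grasp was centred.

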